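Hold a resin specimen bar in the sectioning jig for sawing

ROBOT

A 7-joint arm with a two-finger parallel gripper is mounted at the origin on a cart in front of the work surface, level with it; the furniture and walls round the work are solid. World frame = base frame: x ahead of the robot, y to its left, z up, the work surface at z = 0. Lengths are in m, angles in rad, forces in N, time in s.
With the tool pointing down it reaches from about 0.35 to 0.9 m from the base axis. Payload 8.1 kg.
Tool frame: the origin (TCP) lies midway between the tips of the shut fingers; the grasp point (between the pads) lies 19 mm behind it; z points along the fingers, y is the direction in which the jaws open and shut (so a half turn about z gives the same grasp; the last joint's range is limited). The gripper opens to 92 mm and grips with 3 to 60 N. Pads are 19 mm wide; open, the fingers measure 130 mm over their backs; the gripper's body (75 mm by 190 mm) begins 47 mm behind the grasp point.
Start: joints at [-1.436, 0.434, 0.025, 1.573, -0.012, 1.134, -0.075], TCP at [0.147, 0.607, 0.227] pointing down, gripper open.
Joint ranges: [-2.62, 2.62], [-0.44, 2.09], [-1.27, 1.32], [0.08, 2.57], [-1.32, 4.46], [0.12, 2], [-2.74, 2.74]. Speed limits (rad/s): [2.22, 2.22, 3.01, 3.01, 3.14, 3.14, 3.14].

INTERFACE

Orientations are given as a rotation vector (axis times angle).
In Python, from cell import monitor, get_image, get_calibration, workorder, look_for, masks_of gives the robot as it stands.
- The arm moves only by the shell command python3 -m crank 'ROWS' [FORCE]. ROWS is JSON, a list of rows, each a list of 3 entries, a list of its own where there are three numbers: the shift along the tool's x, y, z in cm, then the turn about the tool's z in degrees, then the closure in counts, from 0 (fully open) to 255 (shut). A call has 1 to 5 rows; each row shifts and turns the commanded pose from where the row before left it, along the tool's axes as they then stand; what a row does not reach is not made up. A row lasts 1/10 s, in which the tool goes at most 50 mm and 8.59 degrees, less where a joint would pass 70% of its speed; a pose out of reach is approached as far as the arm can. A call with a gripper value outside its range is refused whole. The fingers move at their own pace and stop on an object; FORCE is the grip in N (left out, the last holds). Time passes only in rows, so rows that do not move let the fingers close. It gives the time, the measured TCP pose, the force and the opening at its end, in the units of the state.
- monitor.observe(): the state, without advancing time (a new reading comes with each control period).
- get_image(name): name is "scene" or "top" or "wrist"; returns (picture, depth): 384x512x3 uint8, red, green, blue; 384x512 float32, m along the optical axis (not along the pixel's ray), 0 where there is no reading.
- get_calibration(name): a dict with "fx", "fy", "cx", "cy" (pixels), "D" ([k1, k2, p1, p2, k3] as OpenCV has them; the pictures are not rectified), "R" (3x3) and "t" (3): a world point X has camera coordinates R X + t. Camera axes: x right, y down, z forward; pixel columns grow to the right and rows downward; lengths in m; the calibration is good to about 2 mm. A picture is of the moment at which its call begins: read the wrist's pose just before it. get_calibration takes no time and is no camera call; for the wrist camera it gives the pose at the moment of the call.
- workorder.sign_off(): hands the job in, once; it reports no verdict.
Trained networks look in the newest picture that a camera, given by its name, has taken for a name from the list of things; names that differ only in an ending like _2 or _b are one class to them, and where a whole thing is asked for, a point or a joint stands for the part that bears it (a point fixed in the world has none). Each returns a list of dicts, best first, with "score" (0 to 1); they miss things now and then, are a little off and sometimes report something else, mostly with a low value. They report only what shows in the picture. A call takes as long as a camera call. They do not tell look-alikes from the thing itself.
- look_for(label, camera): "location" ([x, y, z] in m, in world coordinates, good to about 4 mm: the middle of the surface that is visible of it).
- masks_of(label, camera): "region" (384x512 bool, what is visible of it).
The state is a dict: "clock": time; "joints": joint angles; "dq": joint speeds; "joint_efforts": joint torques, N m; "position": TCP position; "ee_rot": TCP orientation; "force": force on the tool from outside, world axes, zero at the start; "ft_torque": the same for the moment, N m; "width": opening from 0.0 (shut) to 1.0 (fully open).
Only numpy, scipy, OpenCV 4.12 (cv2) and the standard library are available. Lean on these libraries where they do the work, as an engineer would, in place of code of your own. Each camera call takes 0.05 s, during which the arm holds its last target.

TASK

Get the resin bar ready for me to saw a section off its end: lay it flat on the jig's white bed, long side along the fence and one end up to the stop, and let go of it. Then lift the wooden push block by its handle, hook its step over the bar's near top edge on the part away from the stop, clear of the saw slot, and with one slanting push press the bar firmly against the fence and down on the bed at once, its end still at the stop. Do not shift the stop or disturb the things standing around, and finish while still holding the push block and keeping up that push, with only the push block on the bar.

Things in the scene. Friction and masses are not known exactly. Their poses are not given: they have to be found in the camera images.
- jig: sectioning jig fixed to the bench: white bed with an aluminium fence along its far edge. Origin on the bench; x square to the fence, from the near edge towards it; y along the fence to the left; z up. Bed: x -75 to 63 mm, y -92 to 92 mm, top at z = 12 mm. Fence: near face at x = 45 mm, 18 mm thick, top at z = 42 mm. Only the stop stands on the bed
- bed: the white plastic bed plate of the jig, part of it (same frame as the jig); bars lie on its top, z = 12 mm
- fence: the aluminium fence of the jig, part of it (same frame as the jig); upright near face at x = 45 mm
- slot (a point): the saw slot: a 4 mm wide gap across the bed and through the fence, running along the jig's x at jig y = 40 mm. The point is at the fence's near face, on the bed's top; same axes as the jig
- stop_face (a point): middle of the working face of the length stop, an aluminium bar standing on the bed square to the fence, left of the saw slot (12 to 30 mm beyond it); 14 mm thick, top 38 mm above the bench, thumbscrew 66 mm. The face looks to jig -y and reaches from the fence to 77 mm in front of it. Point 12.5 mm above the bed; jig axes. Slips at a push of about 40 N
- bar_center (a point): centre of the loose cast resin bar, dull brown with a pale bone specimen showing along its top, 30 mm (its x) by 120 mm (its y, the long axis) by 25 mm high, about 0.11 kg; both ends alike; lies flat at the start. Home in the jig its centre is 15 mm in front of the fence, 12.5 mm above the bed and 60 mm from the stop's face
- push_handle (a point): middle of the handle of the loose wooden push block, 62 mm above its underside: a level bar along the block's y, 18 mm wide (x), 16 mm high, 50 mm long between two posts, 26 mm free space under it. Same axes as the block. With the block hooked on the bar in the jig this point is 85 mm above the bench, straight above the bar's near top edge
- push_corner (a point): middle of the inner corner line of the push block's step, 48 mm straight below the middle of the handle; same axes as the block
- push_block: the push block, 70 mm long (y), about 0.22 kg, 28 mm high without handle; origin at its underside straight under the handle's middle. Heel: x -28 to 0 mm, full height, stands on the bench. Step (rebate) under the +x side: x 0 to 24 mm, ceiling 14 mm above the underside. Hooked: ceiling on the bar's top, heel's +x face on its near long side, heel 11 mm above the bed
- bar: the resin bar; origin at the middle of its underside
- saw: bystander: small razor saw, 240 mm long, 14 mm high, lying in front along the bench edge; origin at its underside where the handle meets the blade
- objective_case: bystander: upright screw-lid case 41 mm wide, 61 mm high, behind the work at the right
- petri_a: bystander: flat round dish 90 mm wide, 15 mm high, another like it on top, behind the work at the right; origin at the underside
There are look-alikes about, which are no part of the job. Of the things that look like the push_block, the larger one is meant.

How it is judged:
By the outcome, as a careful person would: the job done as asked, in the order asked, and still so for the second after the job is handed in, while the arm keeps its last pose, push and grip.
It also fails if it takes over 61 s, if anything falls off the work surface, if the arm or the gripper's body presses on something with over 40 N, if the wrist force passes 120 N, or if a joint passes its speed limit or range.

## Working session

There is one attempt and no reset: what is moved stays moved. The work goes in short steps, Python scripts to look and compute and a shell command to move; the robot and the scene stay as the last step left them, time stands still between calls to the robot, and variables do not carry over. Pictures are saved under pics/ and viewed, and the job is handed in when it is done.

```bash
ls; mkdir -p pics
cat > h.py <<'E'
import numpy as np, cv2
from scipy.spatial.transform import Rotation as Ro
from cell import monitor, get_image, get_calibration, workorder, look_for, masks_of
def save(n,im,s=1.5): cv2.imwrite('pics/'+n+'.png',cv2.resize(im[:,:,::-1],None,fx=s,fy=s,interpolation=cv2.INTER_CUBIC))
def pts(c,d,uv):
    uv=np.array(uv,float).reshape(-1,1,2);K=np.array([[c['fx'],0,c['cx']],[0,c['fy'],c['cy']],[0,0,1]])
    n=cv2.undistortPoints(uv,K,np.array(c['D'])).reshape(-1,2)
    z=np.array([d[int(round(v)),int(round(u))] for u,v in uv.reshape(-1,2)])
    P=np.c_[n*z[:,None],z]
    return (P-np.array(c['t']))@np.array(c['R'])
def cloud(c,d,m=None):
    m=(d>0) if m is None else m&(d>0)
    v,u=np.nonzero(m); return pts(c,d,np.c_[u,v]),u,v
def ray(c,uv,zw):
    uv=np.array(uv,float).reshape(-1,1,2);K=np.array([[c['fx'],0,c['cx']],[0,c['fy'],c['cy']],[0,0,1]])
    n=cv2.undistortPoints(uv,K,np.array(c['D'])).reshape(-1,2)
    R=np.array(c['R']);o=-R.T@np.array(c['t']);dirs=np.c_[n,np.ones(len(n))]@R
    return o+dirs*((zw-o[2])/dirs[:,2])[:,None]
E
python3 - <<'E'
from h import *
s=monitor.observe();print(s)
for n in('scene','top','wrist'):
    im,d=get_image(n);save(n+'0',im);np.savez(n+'0.npz',im=im,d=d)
    c=get_calibration(n);print(n,c)
    if n!='wrist':
        for l in('bar','push_block','stop_face','push_handle','jig','petri_a','objective_case','saw'):
            print(n,l,[(np.round(x['location'],3),round(x['score'],2)) for x in look_for(l,n)])
print(monitor.observe()['clock'])
E
```

```text
pics
{'clock': 0.0, 'joints': array([-1.43559477,  0.43524063,  0.02498643,  1.57408166, -0.01160934,
        1.13400334, -0.0750994 ]), 'dq': array([-0.00091309, -0.00063777,  0.00033643,  0.0004817 , -0.0005089 ,
       -0.001408  ,  0.00089826]), 'joint_efforts': array([-6.06619506e-05, -6.67858243e+01,  9.84762870e-01, -3.14449954e+01,
       -6.07411587e-02,  4.31198487e-02,  1.68036845e-04]), 'position': array([0.14716971, 0.60690419, 0.22594014]), 'ee_rot': array([-3.72785494e-01, -3.11934828e+00,  2.49293226e-03]), 'force': array([ 0.0920478 , -0.53893405,  0.36238762]), 'ft_torque': array([ 0.00537463,  0.004764  , -0.07010241]), 'width': 1.0049482017665996}
scene {'fx': 436.6293729607025, 'fy': 436.6293729607025, 'cx': 263.41470908967136, 'cy': 189.63012157349954, 'D': array([0.05383552, 0.        , 0.        , 0.        , 0.        ]), 'R': array([[ 0.73302021, -0.68002929,  0.01554177],
       [-0.3553296 , -0.40230173, -0.84373822],
       [ 0.58001918,  0.61295472, -0.53652983]]), 't': array([-0.48001002,  0.20731456,  1.03238488])}
scene bar [(array([ 0.521, -0.126,  0
[... 1283 characters left out ...]
,  0.024]), 0.5)]
top jig [(array([0.527, 0.087, 0.012]), 0.56)]
top petri_a []
top objective_case [(array([ 0.72 , -0.29 ,  0.063]), 0.53), (array([ 0.522, -0.276,  0.028]), 0.15)]
top saw [(array([ 0.402, -0.136,  0.005]), 0.71), (array([ 0.526, -0.114,  0.026]), 0.34)]
wrist {'fx': 292.7807605341111, 'fy': 292.7807605341111, 'cx': 255.53343787424484, 'cy': 189.49979429157523, 'D': array([0.02082878, 0.        , 0.        , 0.        , 0.        ]), 'R': array([[ 2.35071373e-01,  9.71977971e-01, -5.22277164e-04],
       [ 9.38667627e-01, -2.26875787e-01,  2.59673762e-01],
       [ 2.52278684e-01, -6.15321126e-02, -9.65696259e-01]]), 't': array([-0.62646143, -0.03398787,  0.3894637 ])}
0.95
```

View pics/scene0.png

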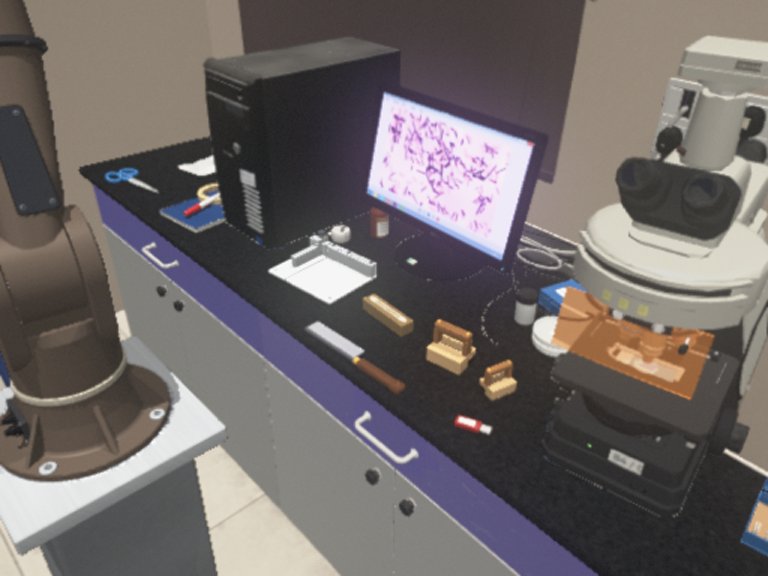

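View pics/top0.png

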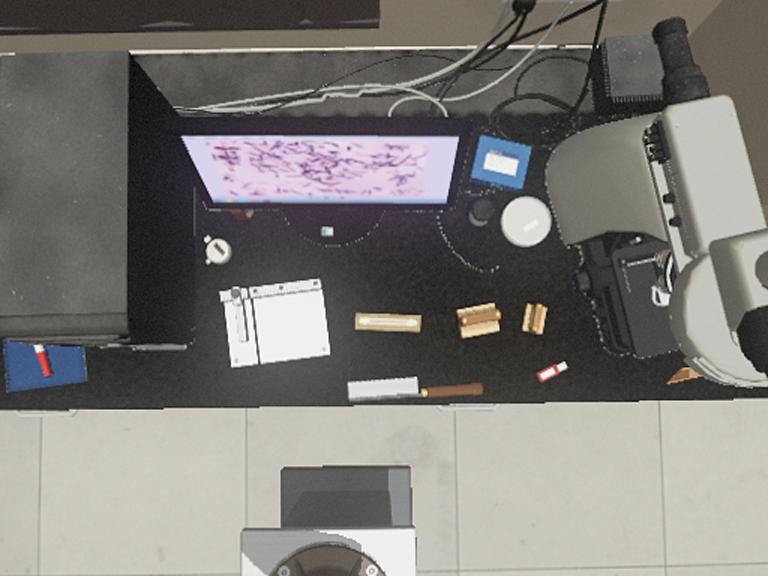

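```bash
cat >> h.py <<'E'
def rel(target,yaw=None):
    "tool-frame shift in cm to world target, and turn"
    s=monitor.observe();R=Ro.from_rotvec(s['ee_rot']).as_matrix()
    return np.round(R.T@(np.array(target)-s['position'])*100,2)
def st(s=None):
    s=s or monitor.observe();R=Ro.from_rotvec(s['ee_rot']).as_matrix()
    print('t%.2f'%s['clock'],'p',np.round(s['position'],4),'yaw x %.2f'%np.degrees(np.arctan2(R[1,0],R[0,0])),'zt',np.round(R[:,2],4),'F',np.round(s['force'],1),'M',np.round(s['ft_torque'],2),'w %.3f'%s['width'])
E
python3 - <<'E'
from h import *
st();R=Ro.from_rotvec(monitor.observe()['ee_rot']).as_matrix();print(R)
c=get_calibration('wrist');print('cam',-c['R'].T@c['t'], 'fwd',c['R'][2])
print(rel([.42,.03,.36]))
E
```

```text
t0.95 p [0.1473 0.6074 0.2267] yaw x 166.37 zt [ 0.  0. -1.] F [-0.4  0.1 -0.2] M [ 0.03 -0.03 -0.  ] w 0.999
[[-9.71846730e-01  2.35613952e-01  9.95191590e-06]
 [ 2.35613952e-01  9.71846729e-01  3.07553410e-05]
 [-2.42534948e-06  3.22342878e-05 -9.99999999e-01]]
cam [0.08091307 0.62516021 0.38460221] fwd [ 0.25227868 -0.06153211 -0.96569626]
[-40.11 -49.69 -13.33]
```

View pics/wrist0.png

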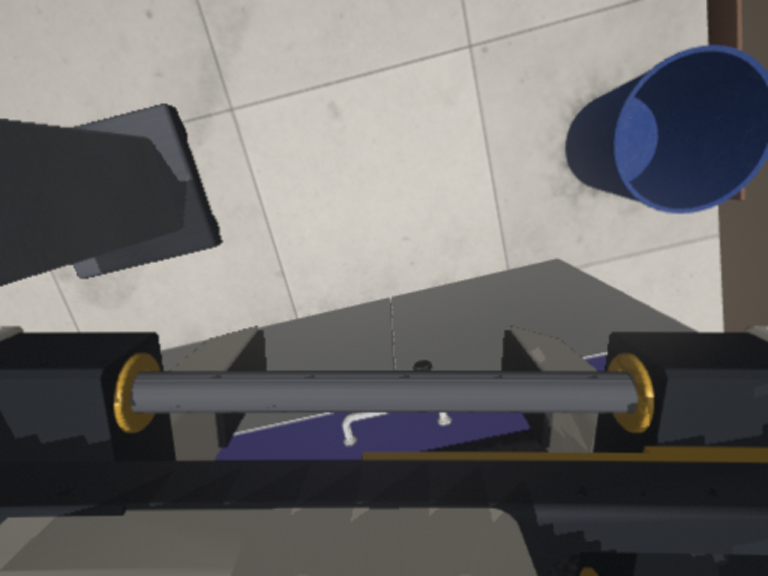

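```bash
python3 -m crank '[[[-2.8,-3.4,-2],0,0],[[-2.8,-3.4,-2],0,0],[[-2.8,-3.4,-2],0,0],[[-2.8,-3.4,-2],0,0],[[-2.8,-3.4,-2],0,0]]' && python3 -m crank '[[[-2.8,-3.6,-0.8],0,0],[[-2.8,-3.6,-0.8],0,0],[[-2.8,-3.6,-0.8],0,0],[[-2.8,-3.6,-0.8],0,0],[[-2.8,-3.6,0],0,0]]'; python3 -c "
from h import *
st();print(rel([.5,-.1,.38]))"
```

```text
clock: 1.45
position: [0.2438, 0.4075, 0.3276]
ee_rot: [0.373, 3.119, 0.001]
force: [0.2, 1.1, 0.6]
width: 0.996
clock: 1.95
position: [0.3377, 0.1997, 0.3599]
ee_rot: [0.373, 3.118, 0.004]
force: [0.5, -0.2, 0.2]
width: 1.0
t1.95 p [0.3377 0.1997 0.3599] yaw x 166.37 zt [ 0.0016  0.0021 -1.    ] F [ 0.5 -0.2  0.2] M [-0.   -0.01  0.02] w 1.000
[-22.84 -25.3   -2.04]
```

```bash
python3 -m crank '[[[-3.3,-3.6,-0.4],0,0],[[-3.3,-3.6,-0.4],0,0],[[-3.3,-3.6,-0.4],0,0],[[-3.3,-3.6,-0.4],0,0],[[-3.3,-3.6,-0.4],0,0]]' >/dev/null&& python3 -m crank '[[[-3,-3.4,0],8.5,0],[[-3,-3,0],8.5,0],[[0,0,0],8.5,0],[[0,0,0],8.5,0],[[0,0,0],8.5,0]]'>/dev/null && python3 -m crank '[[[0,0,0],8.5,0],[[0,0,0],8.5,0],[[0,0,0],8.5,0],[[0,0,0],8.37,0],[[0,0,0],0,0]]'
python3 - <<'E'
from h import *
st()
im,d=get_image('wrist');c=get_calibration('wrist');save('w1',im);np.savez('w1.npz',im=im,d=d,R=c['R'],t=c['t'])
st()
for l in('bar','push_block','stop_face','push_handle','jig','push_corner','slot'):
    print(l,[(np.round(x['location'],3),round(x['score'],2)) for x in look_for(l,'wrist')])
E
```

```text
clock: 3.45
position: [0.4924, -0.0917, 0.3788]
ee_rot: [2.224, 2.219, 0.0]
force: [0.5, 0.3, -0.6]
width: 1.001
t3.45 p [ 0.4924 -0.0917  0.3788] yaw x 89.87 zt [ 2.e-04  1.e-04 -1.e+00] F [ 0.5  0.3 -0.6] M [-0.08  0.1   0.06] w 1.001
t3.50 p [ 0.4924 -0.0916  0.3788] yaw x 90.19 zt [ 1.e-04  1.e-04 -1.e+00] F [-0.7  0.9  0.4] M [-0.12  0.01  0.04] w 0.995
bar [(array([ 0.526, -0.112,  0.029]), 0.8)]
push_block [(array([ 0.525, -0.247,  0.029]), 0.95), (array([ 0.528, -0.372,  0.021]), 0.61)]
stop_face []
push_handle [(array([ 0.529, -0.376,  0.022]), 0.81), (array([ 0.525, -0.252,  0.027]), 0.77)]
jig [(array([0.53 , 0.075, 0.009]), 0.93)]
push_corner [(array([ 0.524, -0.252,  0.028]), 0.78), (array([ 0.528, -0.378,  0.018]), 0.7), (array([ 0.525, -0.111,  0.03 ]), 0.43)]
slot [(array([0.53 , 0.078, 0.01 ]), 0.77)]
```

View pics/w1.png

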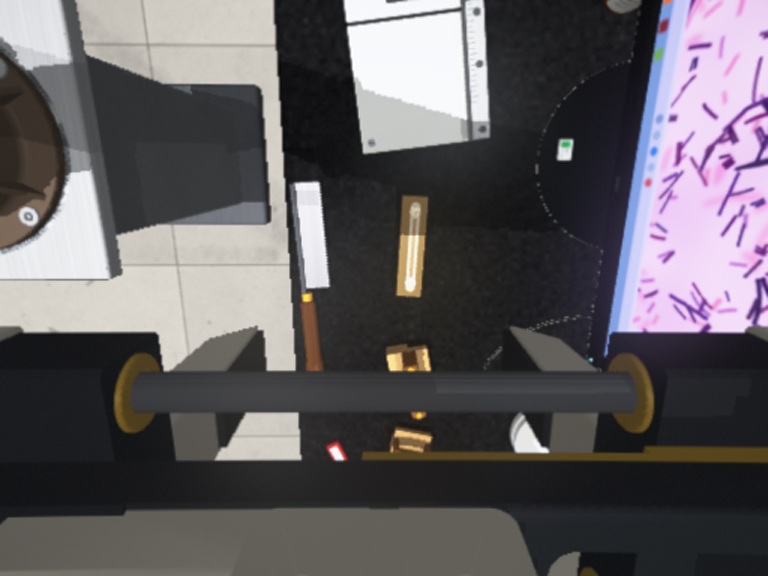

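```bash
python3 -m crank '[[[3.8,0.5,1],0,0],[[3.8,0.5,1],0,0],[[3.8,0.5,1],0,0],[[3.8,0.5,1],0,0],[[0,0,0],0,0]]'
python3 - <<'E'
from h import *
im,d=get_image('wrist');c=get_calibration('wrist');save('w2',im);np.savez('w2.npz',im=im,d=d,R=c['R'],t=c['t'])
st()
for l in('stop_face','jig'):
    print(l,[(np.round(x['location'],3),round(x['score'],2)) for x in look_for(l,'wrist')])
c['R'];w=np.load('w1.npz');c1=dict(c);c1['R']=w['R'];c1['t']=w['t']
P,u,v=cloud(c1,w['d'])
# bar top
m=(abs(P[:,0]-.527)<.05)&(abs(P[:,1]+.112)<.1)&(P[:,2]>.015)&(P[:,2]<.035)
Q=P[m];print(len(Q),Q.min(0),Q.max(0),np.median(Q[:,2]))
r=cv2.minAreaRect((Q[:,:2]*1000).astype(np.float32));print('bar',r)
E
```

```text
clock: 4.35
position: [0.512, 0.0667, 0.3369]
ee_rot: [-2.209, -2.23, 0.003]
force: [-0.4, 0.4, -0.6]
width: 1.004
t4.40 p [0.5122 0.0633 0.3377] yaw x 90.34 zt [-1.8e-03 -7.0e-04 -1.0e+00] F [-0.3  0.4 -0.4] M [-0.11  0.01  0.05] w 0.999
stop_face [(array([0.546, 0.155, 0.039]), 0.69)]
jig [(array([0.532, 0.094, 0.008]), 0.81)]
1147 [ 0.50925618 -0.17330407  0.01531239] [ 0.54429027 -0.05317374  0.02804949] 0.02491126065302132
bar ((526.57470703125, -113.45237731933594), (119.64818572998047, 30.076438903808594), 87.23387908935547)
```

View pics/w2.png

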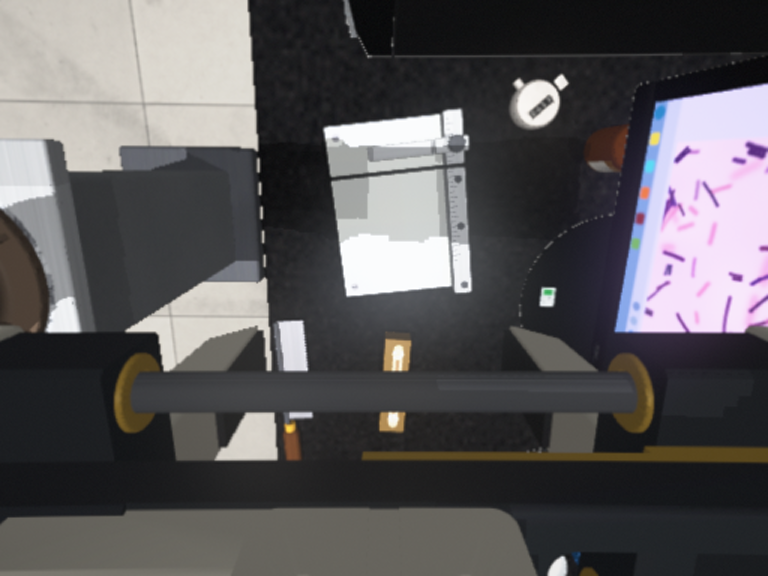

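Run:
```python
from h import *
im,d=(lambda w:(w['im'],w['d']))(np.load('w2.npz'));w=np.load('w2.npz')
c=dict(get_calibration('wrist'));c['R']=w['R'];c['t']=w['t']
P,u,v=cloud(c,d)
box=(abs(P[:,0]-.53)<.11)&(abs(P[:,1]-.09)<.13)
B=P[box&(P[:,2]>.006)&(P[:,2]<.08)]
print('z hist',np.histogram(B[:,2],bins=np.arange(.006,.08,.004)))
r=cv2.minAreaRect((B[:,:2]*1000).astype(np.float32));print('all',r)
F=B[(B[:,2]>.039)&(B[:,2]<.046)];print('fence top',len(F),np.median(F[:,2]),cv2.minAreaRect((F[:,:2]*1000).astype(np.float32)))
bed=B[(B[:,2]>.008)&(B[:,2]<.017)];print('bed',np.median(bed[:,2]),cv2.minAreaRect((bed[:,:2]*1000).astype(np.float32)))
S=B[(B[:,2]>.030)&(B[:,2]<.0395)];print('stop',len(S),cv2.minAreaRect((S[:,:2]*1000).astype(np.float32)))
# pixel-based with known heights: bed corners (1.5 scale)
def g(px,z): return ray(c,np.array(px)/1.5,z)*1000
print('bed corners near L, near R',g([[324,127],[347,296]],.012))
print('fence top corners: nearL farL farR nearR',g([[442,111],[462,109],[471,291],[454,293]],.042))
print('slot at near edge, at fence',g([[331,178],[445,167]],.012))
cr=cv2.resize(im[60:205,205:325,::-1],None,fx=5,fy=4*1.25 if 0 else 4.1);cv2.imwrite('pics/crop2.png',cr)
```

```text
z hist (array([ 170, 7057,  614,   37,   37,   30,   43,   94,  646, 1023,    7,
        106,   14,    4,   54,   55,    0,    0]), array([0.006, 0.01 , 0.014, 0.018, 0.022, 0.026, 0.03 , 0.034, 0.038,
       0.042, 0.046, 0.05 , 0.054, 0.058, 0.062, 0.066, 0.07 , 0.074,
       0.078]))
all ((529.53662109375, 88.23188781738281), (140.25018310546875, 183.7687225341797), 6.408545017242432)
fence top 1517 0.042534315126879926 ((549.9619140625, 90.44711303710938), (94.37321472167969, 183.1665802001953), 6.63214111328125)
bed 0.012725041589920475 ((526.2404174804688, 87.86166381835938), (133.61630249023438, 183.7687225341797), 6.408545017242432)
stop 389 ((546.143310546875, 87.7635498046875), (78.43688201904297, 179.6957550048828), 10.280684471130371)
bed corners near L, near R [[450.45021837 172.12084847  12.        ]
 [471.46133235 -10.72182521  12.        ]]
fence top corners: nearL farL farR nearR [[568.50134943 185.00669184  42.        ]
 [587.63090352 186.87082352  42.        ]
 [607.25439306   4.91813103  42.        ]
 [589.15731948   2.54341962  42.        ]]
slot at near edge, at fence [[456.37527056 120.88023595  12.        ]
 [577.7107179  133.00843466  12.        ]]
```

View pics/crop2.png

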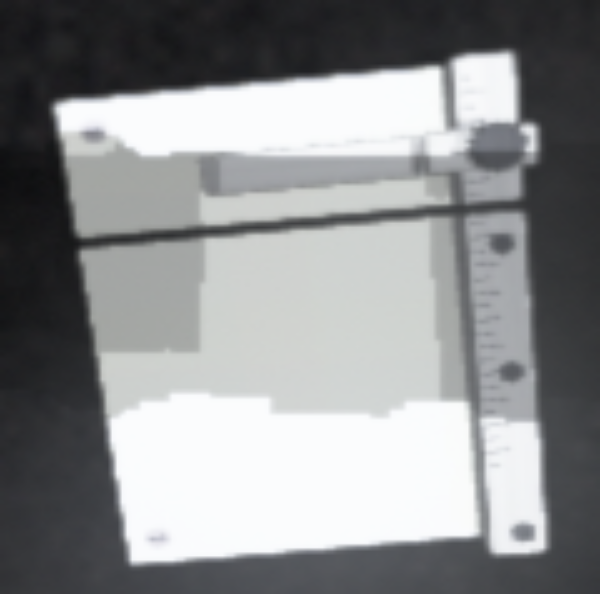

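```bash
cat >> h.py <<'E'
JY=np.radians(6.4);JO=np.array([.5355,.0889])
def toj(P): 
    P=np.atleast_2d(P)[:,:2]-JO; return np.c_[P[:,0]*np.cos(JY)+P[:,1]*np.sin(JY),-P[:,0]*np.sin(JY)+P[:,1]*np.cos(JY)]
def fromj(x,y): return JO+np.array([x*np.cos(JY)-y*np.sin(JY),x*np.sin(JY)+y*np.cos(JY)])
E
python3 - <<'E'
from h import *
w=np.load('w2.npz');d=w['d']
c=dict(get_calibration('wrist'));c['R']=w['R'];c['t']=w['t']
P,u,v=cloud(c,d);J=toj(P)
m=(J[:,0]>-45)&(J[:,0]<40)&(J[:,1]>20)&(J[:,1]<91)&(P[:,2]>.02)
J=J*1000
m=(J[:,0]>-45)&(J[:,0]<40)&(J[:,1]>20)&(J[:,1]<91)&(P[:,2]>.02)
for a in range(-40,40,8):
    k=m&(J[:,0]>=a)&(J[:,0]<a+8)
    if k.sum(): 
        t=k&(P[:,2]>.034); print(a,k.sum(),'y',np.round([J[k,1].min(),J[k,1].max()],1),'top',t.sum(),np.round([J[t,1].min(),J[t,1].max()],1) if t.sum() else '',np.round(np.median(P[k,2]),4))
# image coordinates of stop, crop pixel->image
def gi(px,z): return np.round(toj(ray(c,np.array(px)/np.array([5,4.1])+[205,60],z))*1000,1)
print('top face front edge',gi([[218,184],[415,160],[450,158]],.038),'back',gi([[205,155],[415,137]],.038))
print('front edge base',gi([[218,194],[415,174]],.012))
E
```

```text
-40 6 y [56.9 64. ] top 6 [56.9 64. ] 0.039
-32 53 y [53.4 66.8] top 51 [53.6 66.8] 0.039
-24 54 y [53.7 67.3] top 54 [53.7 67.3] 0.0389
-16 53 y [53.5 67.3] top 51 [53.6 67.3] 0.0393
-8 52 y [53.6 67.2] top 52 [53.6 67.2] 0.0391
0 54 y [53.5 67.3] top 52 [54.1 67.3] 0.039
8 55 y [53.5 66.7] top 53 [53.6 66.7] 0.0393
16 52 y [53.8 67.2] top 52 [53.8 67.2] 0.0389
24 57 y [53.4 67.3] top 56 [53.5 67.3] 0.0393
32 63 y [53.5 67.2] top 63 [53.5 67.2] 0.0527
top face front edge [[-27.5  56.5]
 [ 31.8  58.6]
 [ 42.2  58.2]] back [[-30.3  66.9]
 [ 32.4  66.5]]
front edge base [[-28.6  53.3]
 [ 34.2  54.1]]
```

```bash
python3 -m crank '[[[-3.5,0.3,3.3],3,0],[[-3.5,0.3,3.3],0,0],[[-3.5,0.3,3.3],0,0],[[-3.5,0.3,3.3],0,0],[[-3.5,0.3,3.3],0,80]]'>/dev/null;python3 -m crank '[[[0,0,3],0,80],[[0,0,3],0,80],[[0,0,0],0,80]]'
python3 - <<'E'
from h import *
st();print(rel([.5266,-.1135,.003]))
im,d=get_image('wrist');c=get_calibration('wrist');save('w3',im);np.savez('w3.npz',im=im,d=d,R=c['R'],t=c['t'])
E
```

```text
clock: 5.3
position: [0.5176, -0.1164, 0.1114]
ee_rot: [-2.279, -2.157, 0.006]
force: [-0.9, -0.2, 0.2]
width: 0.718
t5.30 p [ 0.5176 -0.1164  0.1114] yaw x 86.85 zt [-0.005 -0.    -1.   ] F [-0.9 -0.2  0.2] M [-0.12  0.11 -0.03] w 0.718
[ 0.34  0.93 10.83]
```

View pics/w3.png

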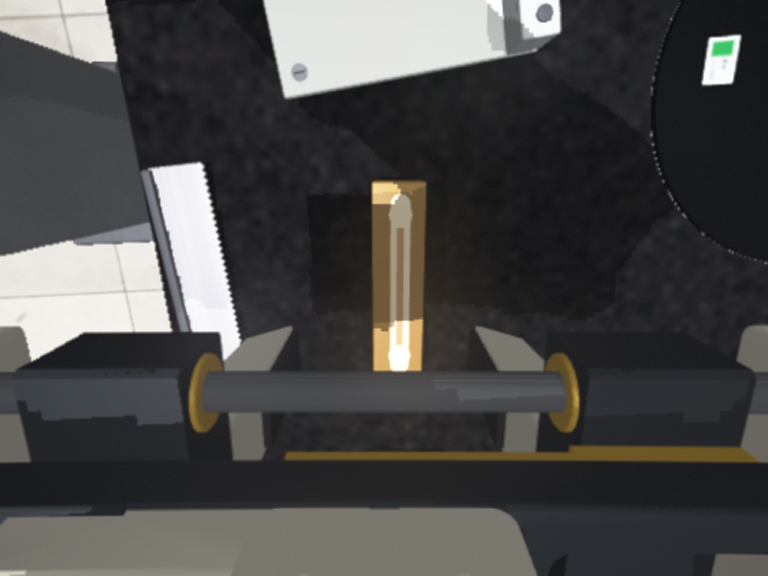

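```bash
python3 -m crank '[[[0.3,0.8,3.5],0,80],[[0,0,3.5],0,80],[[0,0,2],0,80],[[0,0,0],0,80],[[0,0,0],0,80]]'; python3 -c "
from h import *
st();print(rel([.5266,-.1135,.003]))"
```

```text
clock: 5.85
position: [0.5294, -0.1132, 0.0256]
ee_rot: [2.278, 2.161, 0.002]
force: [0.7, -0.8, 0.2]
width: 0.687
t5.85 p [ 0.5294 -0.1132  0.0256] yaw x 86.99 zt [ 2.1e-03 -4.0e-04 -1.0e+00] F [ 0.7 -0.8  0.2] M [-0.09  0.06 -0.01] w 0.687
[-0.04 -0.29  2.26]
```

```bash
python3 -m crank '[[[0,-0.3,1.3],0,80],[[0,0,0.9],0,80],[[0,0,0],0,80]]'; python3 -m crank '[[[0,0,0],0,255],[[0,0,0],0,255],[[0,0,0],0,255],[[0,0,0],0,255],[[0,0,0],0,255]]' 25; python3 -c "
from h import *
st()"
```

```text
clock: 6.15
position: [0.5247, -0.1121, 0.0011]
ee_rot: [-2.278, -2.162, 0.001]
force: [-0.3, -0.6, 0.1]
width: 0.686
clock: 6.65
position: [0.5254, -0.1124, 0.0019]
ee_rot: [2.279, 2.162, 0.0]
force: [-0.3, -0.8, 1.2]
width: 0.325
t6.65 p [ 0.5254 -0.1124  0.0019] yaw x 87.00 zt [ 3.e-04  0.e+00 -1.e+00] F [-0.3 -0.8  1.2] M [-0.08  0.06  0.02] w 0.325
```

```bash
python3 -c "
from h import *
print(fromj(.004,-.0086),rel([*fromj(.004,-.0086),.06]))"; python3 -m crank '[[[0,0,-3],0,255],[[0,0,-3],0,255],[[0,0,0],-4.7,255],[[0,0,0],-4.7,255],[[0,0,0],0,255]]';python3 -c "
from h import *
st();print(rel([*fromj(.004,-.0086),.05]))"
```

```text
[0.5404337  0.08079947] [19.37  0.49 -5.81]
clock: 7.15
position: [0.5252, -0.1123, 0.062]
ee_rot: [-2.092, -2.343, -0.001]
force: [-0.4, 0.2, -1.2]
width: 0.323
t7.15 p [ 0.5252 -0.1123  0.062 ] yaw x 96.48 zt [ 4.e-04  4.e-04 -1.e+00] F [-0.4  0.2 -1.2] M [-0.05  0.03 -0.06] w 0.323
[19.02  3.69  1.2 ]
```

```bash
python3 -m crank '[[[3.8,0.8,0],0,255],[[3.8,0.8,0],0,255],[[3.8,0.7,0],0,255],[[3.8,0.7,0],0,255],[[3.2,0.7,0],0,255]]'>/dev/null;python3 -m crank '[[[0,0,0],0,255],[[0,0,0],0,255],[[0,0,0],0,255]]';python3 - <<'E'
from h import *
st();print(rel([*fromj(.004,-.0086),.0145]))
im,d=get_image('wrist');c=get_calibration('wrist');save('w4',im);np.savez('w4.npz',im=im,d=d,R=c['R'],t=c['t'])
P,u,v=cloud(c,d);J=toj(P)*1000
m=(abs(J[:,0]-3)<25)&(J[:,1]<70)&(J[:,1]>-10)&(P[:,2]>.07)&(P[:,2]<.095);print(m.sum(),'bar end y',np.percentile(J[m,1],[95,99,100]),'x',J[m&(J[:,1]>20),0].min(),J[m&(J[:,1]>20),0].max(),np.median(P[m,2]))
m=(J[:,0]>-30)&(J[:,0]<38)&(J[:,1]>30)&(J[:,1]<75)&(P[:,2]>.034)&(P[:,2]<.043);print('stop',m.sum(),np.percentile(J[m,1],[0,2,50,98,100]))
E
```

```text
clock: 7.95
position: [0.5413, 0.0733, 0.0616]
ee_rot: [2.097, 2.339, -0.001]
force: [-0.2, -0.7, -1.4]
width: 0.324
t7.95 p [0.5413 0.0733 0.0616] yaw x 96.26 zt [-3.e-04 -8.e-04 -1.e+00] F [-0.2 -0.7 -1.4] M [-0.11 -0.01 -0.01] w 0.324
[ 0.76 -0.    4.71]
7422 bar end y [40.54364769 42.05094508 42.2346224 ] x -9.302106995136905 20.799320370499917 0.08472966174937638
stop 2613 [57.06116806 57.58114323 64.2950834  70.94597703 71.1662837 ]
```

View pics/w4.png

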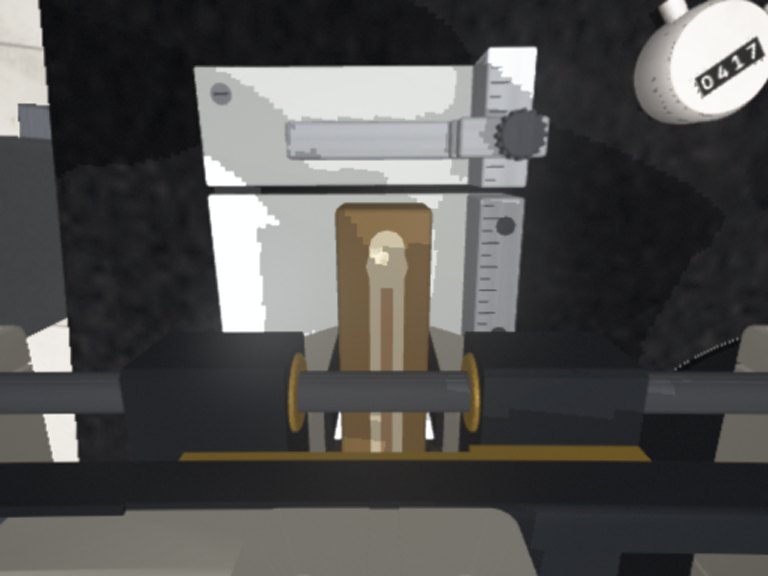

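Run:
```python
from h import *
w=np.load('w4.npz');d=w['d']
c=dict(get_calibration('wrist'));print('caldiff',np.abs(c['t']-w['t']).max())
P,u,v=cloud(c,d);J=toj(P)*1000
F=J[(P[:,2]>.038)&(P[:,2]<.046)&(J[:,0]>35)&(J[:,0]<75)&(J[:,1]>-5)&(J[:,1]<105)]
for a in range(-5,105,10):
    k=F[(F[:,1]>=a)&(F[:,1]<a+10)]
    if len(k): print(a,np.round(np.percentile(k[:,0],[0,1,99,100]),1),np.round(k[:,1].max(),1))
b=(P[:,2]>.008)&(P[:,2]<.017)&(abs(J[:,0])<100)&(abs(J[:,1])<110)
for a in range(-80,40,15):
    k=b&(J[:,0]>=a)&(J[:,0]<a+15); print('bed left edge',a,np.round(np.percentile(J[k,1],[99.5,100]),1))
for a in range(10,100,15):
    k=b&(J[:,1]>=a)&(J[:,1]<a+15); print('bed near edge',a,np.round(np.percentile(J[k,0],[0,.5]),1))
# slot pixel
print(toj(ray(c,np.array([[207,189],[475,189],[340,189]])/1.5,.012))*1000)
for a in range(-30,40,10):
    k=(P[:,2]>.034)&(P[:,2]<.042)&(J[:,0]>=a)&(J[:,0]<a+10)&(J[:,1]>48)&(J[:,1]<78); print('stop',a,np.round(np.percentile(J[k,1],[0,1,99,100]),1))
print('TCP j',toj(monitor.observe()['position'])*1000)
m=(abs(J[:,0]-3)<25)&(J[:,1]<70)&(J[:,1]>-10)&(P[:,2]>.075)&(P[:,2]<.095)
for a in range(0,45,8):
    k=m&(J[:,1]>=a)&(J[:,1]<a+8);print('bar',a,np.round([J[k,0].min(),J[k,0].max()],1))
```

```text
caldiff 0.0
-5 [43.9 44.1 61.7 62.1] 5.0
5 [43.8 44.  61.6 62.4] 15.0
15 [44.  44.  61.6 62. ] 25.0
25 [43.8 44.  61.6 62.2] 34.9
35 [43.7 43.9 61.3 61.7] 42.0
45 [43.6 43.8 61.3 61.8] 54.6
55 [38.6 39.4 61.4 61.5] 57.4
65 [43.5 43.6 60.1 60.4] 75.0
75 [43.5 43.7 61.6 62.2] 85.0
85 [43.4 43.5 61.6 61.9] 95.0
95 [44.3 44.4 61.1 61.2] 96.3
bed left edge -80 [94.8 95.2]
bed left edge -65 [94.9 95.4]
bed left edge -50 [95.6 96. ]
bed left edge -35 [95.8 96.2]
bed left edge -20 [95.7 95.9]
bed left edge -5 [95.8 96. ]
bed left edge 10 [95.8 95.9]
bed left edge 25 [95.5 95.9]
bed near edge 10 [-75.9 -74.8]
bed near edge 25 [-75.5 -74.8]
bed near edge 40 [-76.4 -75.1]
bed near edge 55 [-76.3 -75.7]
bed near edge 70 [-76.5 -75.2]
bed near edge 85 [-76.3 -75.1]
[[-75.45407488  44.09711693]
 [ 48.09980133  43.91809759]
 [-14.21599624  44.09083094]]
stop -30 [57.1 57.1 70.4 70.5]
stop -20 [57.6 57.6 70.5 71.1]
stop -10 [57.6 57.6 71.1 71.2]
stop 0 [57.6 57.6 71.  71.1]
stop 10 [57.5 57.6 71.  71. ]
stop 20 [57.5 57.5 71.  71. ]
stop 30 [57.5 57.5 71.  71. ]
TCP j [[  4.06944773 -16.49683108]]
bar 0 [-9.4 20.5]
bar 8 [-9.2 20.8]
bar 16 [-9.3 20.6]
bar 24 [-9.1 20.8]
bar 32 [-9.3 20.6]
bar 40 [-9.1 20.4]
```

```bash
sed -i 's/^JY=.*/JY=np.radians(6.55);JO=np.array([.5355,.0889])+np.array([-.001*np.cos(JY)-.004*np.sin(JY),-.001*np.sin(JY)+.004*np.cos(JY)])/' h.py
python3 -m crank '[[[0.7,-0.3,1.5],0,255],[[0.6,0,1.5],0,255],[[0,0,1],0,255],[[0,0,0],0,255],[[0,0,0],0,255]]';python3 - <<'E'
from h import *
st();print(toj(monitor.observe()['position'])*1000)
im,d=get_image('wrist');c=get_calibration('wrist');save('w5',im);np.savez('w5.npz',im=im,d=d,R=c['R'],t=c['t'])
P,u,v=cloud(c,d);J=toj(P)*1000;z=P[:,2]
m=(abs(J[:,0]-1)<25)&(J[:,1]<52)&(J[:,1]>10)&(z>.035)&(z<.05);print('bar end',np.percentile(J[m,1],[99,100]),J[m,0].min(),J[m,0].max(),np.median(z[m]))
k=(z>.034)&(z<.042)&(J[:,0]>-20)&(J[:,0]<30)&(J[:,1]>52)&(J[:,1]<70);print('stop',np.percentile(J[k,1],[0,1,99,100]))
k=(z>.04)&(z<.046)&(J[:,0]>30)&(J[:,0]<70)&(J[:,1]>-30)&(J[:,1]<35);print('fence',np.percentile(J[k,0],[0,1,99,100]))
E
```

```text
clock: 8.5
position: [0.5371, 0.0864, 0.0216]
ee_rot: [2.095, 2.341, -0.001]
force: [0.1, -0.3, -1.2]
width: 0.327
t8.50 p [0.5371 0.0864 0.0216] yaw x 96.34 zt [-4.e-04 -5.e-04 -1.e+00] F [ 0.1 -0.3 -1.2] M [-0.1   0.06  0.01] w 0.327
[[ 2.34472702 -6.71068017]]
bar end [51.90494073 51.99834354] -10.697034556015106 19.4926521333054 0.044986673580652614
stop [52.00463324 53.97240052 67.26850581 67.6244848 ]
fence [30.35153701 45.24651333 62.67592182 63.43717385]
```

```bash
python3 -m crank '[[[0,0,0.6],0,255],[[0.1,0,0],0,255],[[0,0,0],0,255]]';python3 -c "
from h import *
st()";python3 -m crank '[[[0.08,0,0.08],0,255],[[0,0,0],0,255]]';python3 -c "
from h import *
st()"
```

```text
clock: 8.85
position: [0.5369, 0.0881, 0.0157]
ee_rot: [2.094, 2.342, -0.0]
force: [0.3, -0.8, -2.0]
width: 0.325
t8.85 p [0.5369 0.0881 0.0157] yaw x 96.40 zt [-0.e+00 -1.e-04 -1.e+00] F [ 0.3 -0.8 -2. ] M [-0.26 -0.02 -0.02] w 0.325
clock: 9.05
position: [0.5371, 0.0881, 0.0151]
ee_rot: [2.094, 2.341, -0.0]
force: [-0.6, -4.2, -0.1]
width: 0.326
t9.05 p [0.5371 0.0881 0.0151] yaw x 96.36 zt [ 6.e-04 -8.e-04 -1.e+00] F [-0.6 -4.2 -0.1] M [-0.98 -0.01  0.09] w 0.326
```

```bash
python3 -m crank '[[[0,0,0.12],0,255],[[0,0,0],0,255]]';python3 -m crank '[[[0,0,0.04],0,255],[[0,0,0],0,255]]';python3 -c "
from h import *
st()"
```

```text
clock: 9.25
position: [0.5373, 0.0881, 0.0139]
ee_rot: [2.094, 2.34, 0.0]
force: [0.3, -5.2, 0.3]
width: 0.327
clock: 9.45
position: [0.5373, 0.0882, 0.0138]
ee_rot: [2.094, 2.341, 0.0]
force: [-0.3, -6.1, 6.6]
width: 0.326
t9.45 p [0.5373 0.0882 0.0138] yaw x 96.35 zt [ 8.e-04 -4.e-04 -1.e+00] F [-0.3 -6.1  6.6] M [-1.17  0.36  0.02] w 0.326
```

```bash
python3 -m crank '[[[0,0,0],0,150],[[0,0,0],0,150],[[0,0,0],0,150]]';python3 -m crank '[[[0,0,-1.5],0,150],[[0,0,-2],0,150],[[0,0,-1.5],0,150],[[0,-3,0],0,150],[[0,-3,0],0,255]]';python3 - <<'E'
from h import *
st();print(toj(monitor.observe()['position'])*1000)
im,d=get_image('wrist');c=get_calibration('wrist');save('w6',im);np.savez('w6.npz',im=im,d=d,R=c['R'],t=c['t'])
P,u,v=cloud(c,d);J=toj(P)*1000;z=P[:,2]
m=(abs(J[:,0]-5)<25)&(J[:,1]<52)&(J[:,1]>10)&(z>.032)&(z<.041);print('bar end',np.percentile(J[m,1],[99,100]),J[m,0].min(),J[m,0].max(),np.median(z[m]))
E
```

```text
clock: 9.75
position: [0.5368, 0.0897, 0.0132]
ee_rot: [-2.093, -2.342, -0.001]
force: [0.2, 0.2, 0.5]
width: 0.409
clock: 10.25
position: [0.4777, 0.0824, 0.0646]
ee_rot: [2.093, 2.341, 0.003]
force: [-0.6, -1.0, 0.1]
width: 0.366
t10.25 p [0.4777 0.0824 0.0646] yaw x 96.42 zt [ 2.3e-03  7.0e-04 -1.0e+00] F [-0.6 -1.   0.1] M [-0.07  0.08 -0.07] w 0.366
[[-57.19928452  -3.87724827]]
bar end [51.87163146 51.99890648] -18.14512533192774 12.242022672324163 0.0353856725805355
```

View pics/w6.png

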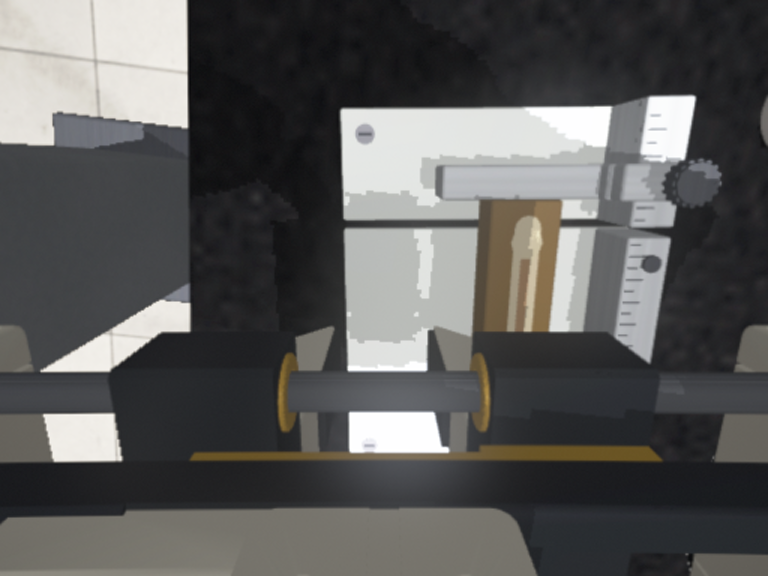

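```bash
python3 -m crank '[[[0,0,2],0,255],[[0,0,2],0,255],[[0,0,0.2],0,255],[[0,0,0],0,255],[[0,0,0],0,255]]';python3 - <<'E'
from h import *
st();print(toj(monitor.observe()['position'])*1000)
im,d=get_image('wrist');c=get_calibration('wrist');save('w7',im);np.savez('w7.npz',im=im,d=d,R=c['R'],t=c['t'])
P,u,v=cloud(c,d);J=toj(P)*1000;z=P[:,2]
m=(abs(J[:,0]-5)<25)&(J[:,1]<52)&(J[:,1]>10)&(z>.032)&(z<.041);print('bar end',np.percentile(J[m,1],[99,100]),J[m,0].min(),J[m,0].max(),np.median(z[m]))
E
```

```text
clock: 10.8
position: [0.4779, 0.0823, 0.0222]
ee_rot: [2.094, 2.341, 0.002]
force: [-0.7, -0.2, 0.7]
width: 0.005
t10.80 p [0.4779 0.0823 0.0222] yaw x 96.39 zt [ 1.e-03  4.e-04 -1.e+00] F [-0.7 -0.2  0.7] M [-0.1  -0.03 -0.03] w 0.005
[[-56.93635402  -4.03736433]]
bar end [51.58558736 51.99625274] -11.235663663674137 19.3585793999402 0.0368479511104434
```

View pics/w7.png

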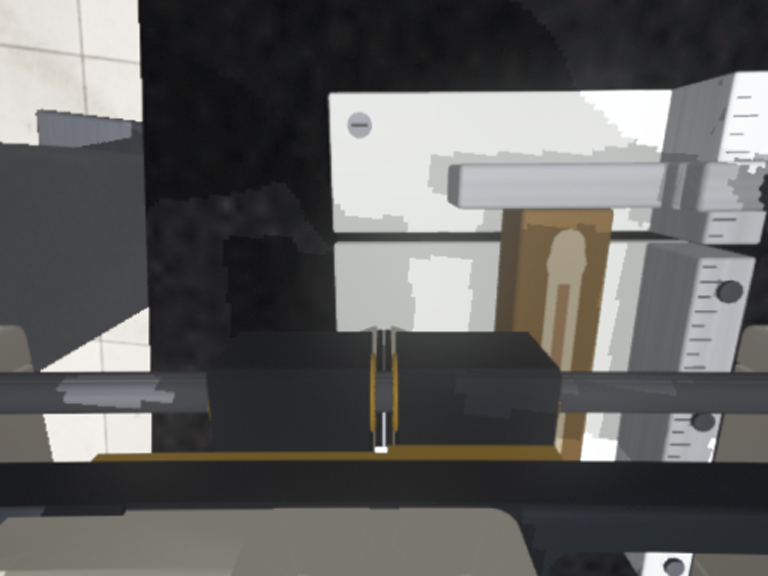

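```bash
python3 -m crank '[[[-0.4,1.5,0.1],0,255],[[0,1,0],0,255],[[0,0.7,0],0,255],[[0,0.7,0],0,255],[[0,0,0],0,255]]';python3 - <<'E'
from h import *
st();print(toj(monitor.observe()['position'])*1000)
im,d=get_image('wrist');c=get_calibration('wrist');save('w8',im);np.savez('w8.npz',im=im,d=d,R=c['R'],t=c['t'])
P,u,v=cloud(c,d);J=toj(P)*1000;z=P[:,2]
m=(abs(J[:,0]-10)<35)&(J[:,1]<52)&(J[:,1]>10)&(z>.032)&(z<.039);print('bar end',np.percentile(J[m,1],[99,100]),np.percentile(J[m,0],[1,99]),np.median(z[m]))
E
```

```text
clock: 11.35
position: [0.5175, 0.0829, 0.0205]
ee_rot: [2.093, 2.342, 0.001]
force: [0.3, -0.5, 1.0]
width: 0.005
t11.35 p [0.5175 0.0829 0.0205] yaw x 96.42 zt [ 0.001 -0.    -1.   ] F [ 0.3 -0.5  1. ] M [-0.1   0.07 -0.02] w 0.005
[[-17.58566847  -7.94125877]]
bar end [51.59573084 51.98571566] [ 1.0135702  44.82053005] 0.03674156667018296
```

View pics/w8.png

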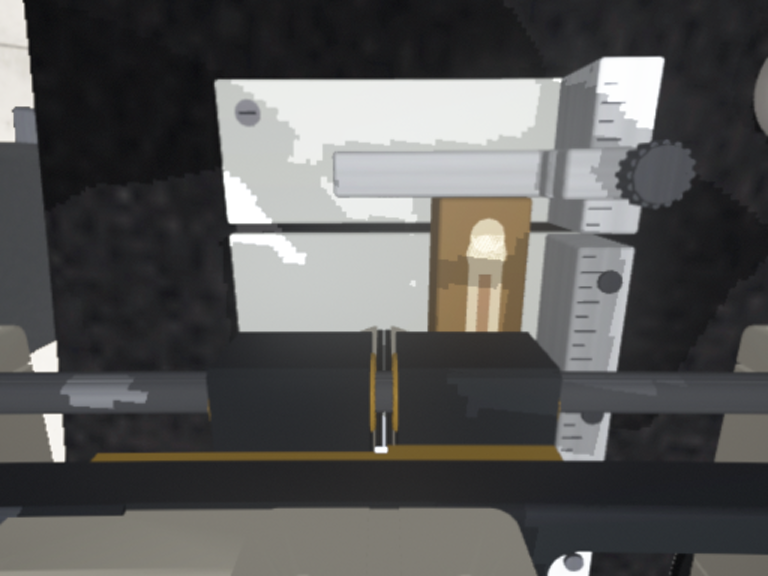

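```bash
python3 -m crank '[[[0,0.7,0],0,255],[[0,0.4,0],0,255],[[0,0,0],0,255]]';python3 -m crank '[[[0,0.2,0],0,255],[[0,0,0],0,255]]';python3 -c "
from h import *
st();print(toj(monitor.observe()['position'])*1000)"
```

```text
clock: 11.7
position: [0.5282, 0.084, 0.0204]
ee_rot: [2.093, 2.342, 0.001]
force: [1.0, 0.4, -0.5]
width: 0.006
clock: 11.9
position: [0.5295, 0.0841, 0.0203]
ee_rot: [-2.094, -2.342, 0.0]
force: [-0.2, 0.2, 0.7]
width: 0.008
t11.90 p [0.5295 0.0841 0.0203] yaw x 96.40 zt [-0. -0. -1.] F [-0.2  0.2  0.7] M [-0.06  0.03  0.03] w 0.008
[[-5.55902221 -8.121969  ]]
```

```bash
python3 -m crank '[[[0,0.15,0],0,255],[[0,0,0],0,255]]';python3 -m crank '[[[0,0.12,0],0,255],[[0,0,0],0,255]]';python3 -c "
from h import *
st();print(toj(monitor.observe()['position'])*1000)"
```

```text
clock: 12.1
position: [0.5309, 0.0843, 0.0203]
ee_rot: [-2.094, -2.342, -0.0]
force: [-0.4, -0.3, -0.4]
width: 0.005
clock: 12.3
position: [0.5316, 0.0843, 0.0202]
ee_rot: [-2.094, -2.341, 0.001]
force: [-3.4, -1.3, 1.6]
width: 0.003
t12.30 p [0.5316 0.0843 0.0202] yaw x 96.39 zt [-9.e-04  0.e+00 -1.e+00] F [-3.4 -1.3  1.6] M [-0.18  0.66  0.05] w 0.003
[[-3.38796036 -8.15261017]]
```

```bash
python3 -m crank '[[[0,0.12,0],0,255],[[0,0,0],0,255]]';python3 - <<'E'
from h import *
st();print(toj(monitor.observe()['position'])*1000)
im,d=get_image('wrist');c=get_calibration('wrist');save('w9',im);np.savez('w9.npz',im=im,d=d,R=c['R'],t=c['t'])
E
```

```text
clock: 12.5
position: [0.5317, 0.0843, 0.0202]
ee_rot: [-2.093, -2.34, 0.003]
force: [-8.0, -1.4, 5.6]
width: 0.005
t12.50 p [0.5317 0.0843 0.0202] yaw x 96.39 zt [-2.9e-03  2.0e-04 -1.0e+00] F [-8.  -1.4  5.6] M [-0.32  1.5  -0.04] w 0.005
[[-3.32111716 -8.09869415]]
```

View pics/w9.png

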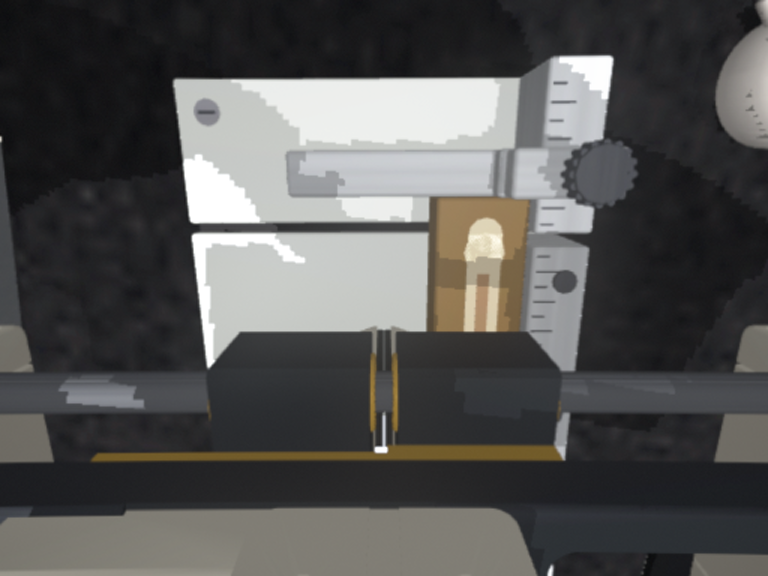

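```bash
python3 -m crank '[[[0,-1,0],0,255],[[0,0,-2.5],0,255],[[-2,0,-2],0,255],[[-3.5,1,0],0,255],[[-3.2,1,0],0,255]]' >/dev/null;python3 -m crank '[[[0,1,0],0,255],[[0,0,2.2],0,255],[[0,0,2.3],0,255],[[0,0,0],0,255],[[0,0,0],0,255]]'
python3 - <<'E'
from h import *
st();print(toj(monitor.observe()['position'])*1000)
im,d=get_image('wrist');c=get_calibration('wrist');save('w10',im);np.savez('w10.npz',im=im,d=d,R=c['R'],t=c['t'])
P,u,v=cloud(c,d);J=toj(P)*1000;z=P[:,2]
m=(J[:,0]>5)&(J[:,0]<44)&(J[:,1]<52)&(J[:,1]>-40)&(z>.032)&(z<.0395);print('bar ',np.percentile(J[m,1],[99,100]),np.percentile(J[m,0],[1,99]),np.median(z[m]))
E
```

```text
clock: 13.55
position: [0.5626, 0.0004, 0.0205]
ee_rot: [-2.094, -2.342, 0.001]
force: [0.4, 0.2, 0.4]
width: 0.005
t13.55 p [5.626e-01 4.000e-04 2.050e-02] yaw x 96.40 zt [-5.e-04 -1.e-04 -1.e+00] F [0.4 0.2 0.4] M [-0.11  0.01  0.06] w 0.005
[[ 17.86925132 -94.99999657]]
bar  [20.36884821 21.11962662] [16.09782831 43.7064372 ] 0.037517498168370446
```

View pics/w10.png

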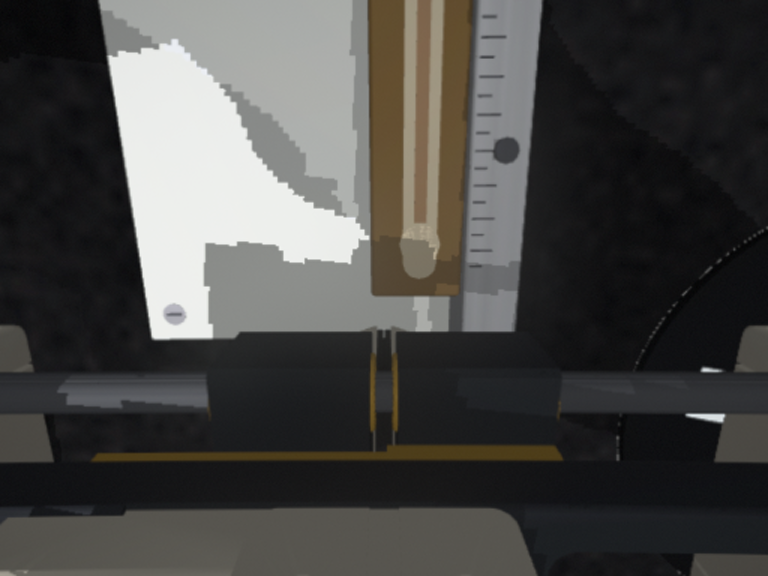

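```bash
python3 -m crank '[[[1.2,0,0],0,255],[[0.4,0,0],0,255],[[0,0,0],0,255],[[0.15,0,0],0,255],[[0,0,0],0,255]]';python3 -m crank '[[[0.15,0,0],0,255],[[0,0,0],0,255]]';python3 -c "
from h import *
st();print(toj(monitor.observe()['position'])*1000)"
```

```text
clock: 14.1
position: [0.5615, 0.017, 0.021]
ee_rot: [2.093, 2.34, 0.001]
force: [0.1, -4.9, 3.5]
width: 0.003
clock: 14.3
position: [0.5615, 0.0171, 0.021]
ee_rot: [2.094, 2.338, -0.001]
force: [1.2, -8.6, 3.6]
width: 0.009
t14.30 p [0.5615 0.0171 0.021 ] yaw x 96.30 zt [ 0.0021 -0.0023 -1.    ] F [ 1.2 -8.6  3.6] M [-1.93 -0.1  -0.07] w 0.009
[[ 18.64424291 -78.30206561]]
```

```bash
python3 -m crank '[[[-1.5,0,0],0,255],[[0,0,-4],0,255],[[-2,0,-4],0,255],[[-3.5,-1,-3.3],0,255],[[-3.5,-1,-3.3],0,128]]' >/dev/null;python3 -m crank '[[[-3.5,-1,-3.3],0,0],[[-4,-1,-2],0,0],[[-4,-1,0],0,0],[[-4,-1,0],0,0],[[-2,-1,0],0,0]]'>/dev/null;python3 -m crank '[[[0,0,0],0,0],[[0,0,0],0,0],[[0,0,0],0,0]]'
python3 - <<'E'
from h import *
st()
im,d=get_image('wrist');c=get_calibration('wrist');save('w11',im);np.savez('w11.npz',im=im,d=d,R=c['R'],t=c['t'])
for l in('push_block','push_handle','push_corner'):
    print(l,[(np.round(x['location'],3),round(x['score'],2)) for x in look_for(l,'wrist')])
E
```

```text
clock: 15.6
position: [0.5229, -0.2654, 0.219]
ee_rot: [-2.091, -2.343, -0.001]
force: [-0.8, 0.3, -0.3]
width: 0.736
t15.60 p [ 0.5229 -0.2654  0.219 ] yaw x 96.51 zt [-2.0e-04  1.4e-03 -1.0e+00] F [-0.8  0.3 -0.3] M [-0.08  0.05  0.03] w 0.736
push_block [(array([ 0.53 , -0.276,  0.031]), 0.96), (array([ 0.521, -0.368,  0.017]), 0.61)]
push_handle [(array([ 0.528, -0.277,  0.027]), 0.55), (array([ 0.522, -0.369,  0.02 ]), 0.45)]
push_corner [(array([ 0.526, -0.275,  0.029]), 0.83), (array([ 0.519, -0.372,  0.018]), 0.55)]
```

View pics/w11.png

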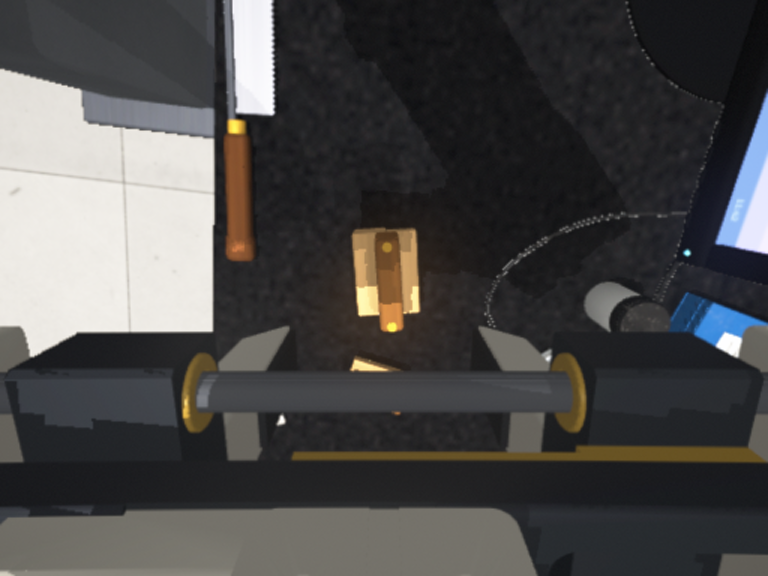

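Run:
```python
from h import *
w=np.load('w11.npz');d=w['d'];im=w['im'];c=get_calibration('wrist')
cv2.imwrite('pics/crop11.png',cv2.resize(im[140:235,215:300,::-1],None,fx=6,fy=6,interpolation=cv2.INTER_CUBIC))
P,u,v=cloud(c,d)
b=(abs(P[:,0]-.53)<.06)&(abs(P[:,1]+.275)<.05)&(P[:,2]>.008)
Q=P[b];print(np.histogram(Q[:,2],bins=np.arange(.008,.08,.005)))
H=Q[(Q[:,2]>.06)&(Q[:,2]<.078)];print('handle',len(H),np.median(H[:,2]),cv2.minAreaRect((H[:,:2]*1000).astype(np.float32)))
B=Q[(Q[:,2]>.023)&(Q[:,2]<.034)];print('top',len(B),np.median(B[:,2]),cv2.minAreaRect((B[:,:2]*1000).astype(np.float32)))
L=Q[(Q[:,2]<.02)];print('low',len(L),np.median(L,axis=0) if len(L) else '')
S=P[(abs(P[:,0]-.53)<.05)&(abs(P[:,1]+.375)<.04)&(P[:,2]>.008)];print('small',len(S), S.min(0),S.max(0))
```

```text
(array([ 12,  17,  23, 737, 713,  12,   9,  11,   8,  16,  11, 100, 895,
         0]), array([0.008, 0.013, 0.018, 0.023, 0.028, 0.033, 0.038, 0.043, 0.048,
       0.053, 0.058, 0.063, 0.068, 0.073, 0.078]))
handle 1000 0.06974997492928242 ((529.8170776367188, -278.4522399902344), (17.952007293701172, 68.83890533447266), 10.235940933227539)
top 1453 0.027980172400715167 ((527.9041748046875, -279.65936279296875), (52.013572692871094, 70.40335083007812), 10.29442310333252)
low 37 [ 0.51514624 -0.24627543  0.01560686]
small 177 [ 0.50717945 -0.39302117  0.01086778] [ 0.5519909 -0.3614896  0.0496945]
```

View pics/crop11.png

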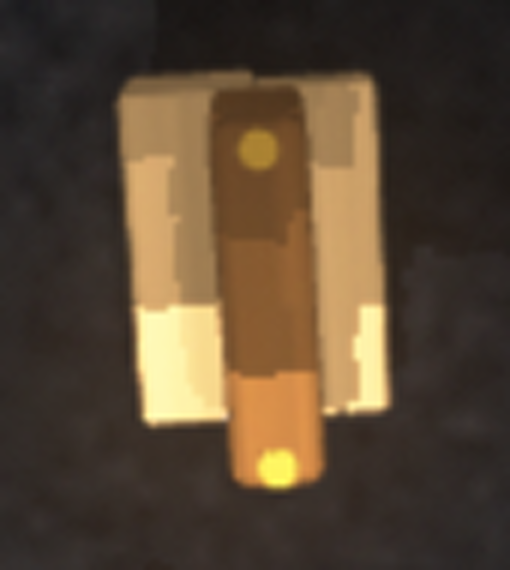

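```bash
python3 -c "
from h import *
print(rel([.5285,-.2785,.043]))"
```

```text
[-1.34  0.42 17.62]
```

```bash
python3 -m crank '[[[-1.3,0.4,3],-3.7,120],[[0,0,4],0,120],[[0,0,4],0,120],[[0,0,0],0,120],[[0,0,0],0,120]]' >/dev/null;python3 -m crank '[[[0,0,0],0,120]]'
python3 - <<'E'
from h import *
st();print(rel([.5285,-.2785,.043]))
im,d=get_image('wrist');c=get_calibration('wrist');save('w12',im)
E
```

```text
clock: 16.4
position: [0.529, -0.2801, 0.1115]
ee_rot: [2.015, 2.406, 0.001]
force: [0.5, -0.2, 1.2]
width: 0.54
t16.40 p [ 0.529  -0.2801  0.1115] yaw x 100.11 zt [ 0.0027 -0.0013 -1.    ] F [ 0.5 -0.2  1.2] M [-0.13  0.08  0.01] w 0.540
[ 0.18 -0.04  6.85]
```

View pics/w12.png

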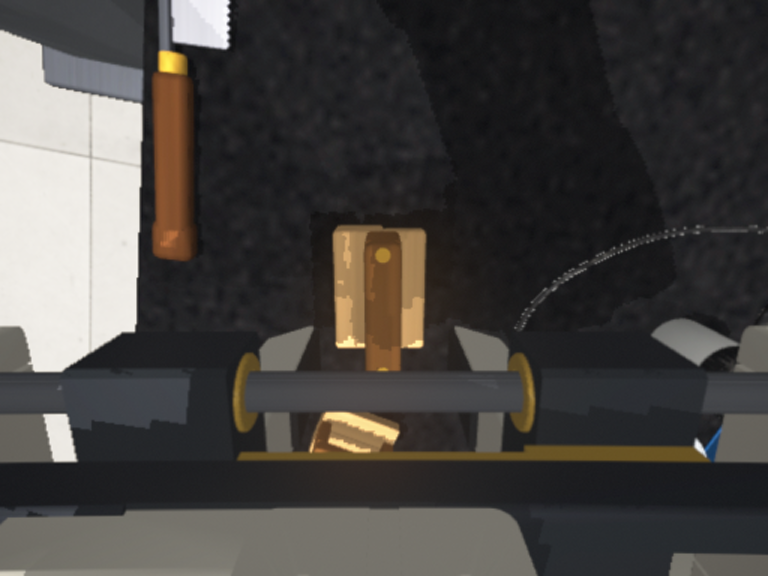

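```bash
python3 -m crank '[[[0.1,0,3.5],0,120],[[0.1,0,2.5],0,120],[[0,0,0.8],0,120],[[0,0,0],0,120]]' >/dev/null;python3 -m crank '[[[0,0,0],0,255],[[0,0,0],0,255],[[0,0,0],0,255],[[0,0,0],0,255],[[0,0,0],0,255]]' 55
python3 - <<'E'
from h import *
st();print(rel([.5285,-.2785,.043]))
E
```

```text
clock: 17.35
position: [0.5278, -0.2775, 0.0418]
ee_rot: [2.017, 2.408, 0.001]
force: [0.8, 0.4, 2.1]
width: 0.193
t17.35 p [ 0.5278 -0.2775  0.0418] yaw x 100.10 zt [ 9.e-04 -2.e-04 -1.e+00] F [0.8 0.4 2.1] M [-0.03  0.07  0.05] w 0.193
[-0.11  0.05 -0.12]
```

```bash
python3 -m crank '[[[0,0,-2.5],0,255],[[0,0,-3],0,255],[[0,0,-1],3.6,255],[[0,0,0],0,255]]' 60
python3 - <<'E'
from h import *
st();print(fromj(.000,-.024),rel([*fromj(.000,-.024),.105]))
E
```

```text
clock: 17.75
position: [0.5283, -0.2778, 0.1078]
ee_rot: [2.092, 2.341, 0.002]
force: [-0.2, 0.4, -3.1]
width: 0.192
t17.75 p [ 0.5283 -0.2778  0.1078] yaw x 96.44 zt [ 2.4e-03 -8.0e-04 -1.0e+00] F [-0.2  0.4 -3.1] M [-0.01 -0.03  0.  ] w 0.192
[0.53678793 0.06891648] [34.36  4.74  0.25]
```

```bash
python3 -m crank '[[[2.5,0.5,0],0,255],[[3.8,0.5,0],0,255],[[4,0.5,0],0,255],[[4,0.5,0],0,255],[[4,0.5,0],0,255]]' >/dev/null;python3 -m crank '[[[4,0.5,0],0,255],[[4,0.5,0],0,255],[[4,0.5,0],0,255],[[3,0.5,0],0,255],[[0.8,0.2,0],0,255]]'>/dev/null;python3 -m crank '[[[0,0,0],0,255],[[0,0,0],0,255],[[0,0,0],0,255],[[0,0,0],0,255]]'
python3 - <<'E'
from h import *
st();print(rel([*fromj(.000,-.024),.072]))
im,d=get_image('wrist');c=get_calibration('wrist');save('w13',im);np.savez('w13.npz',im=im,d=d,R=c['R'],t=c['t'])
P,u,v=cloud(c,d);J=toj(P)*1000;z=P[:,2]
m=(J[:,0]>0)&(J[:,0]<44)&(J[:,1]<52)&(J[:,1]>15)&(z>.032)&(z<.0395);print('bar ',np.percentile(J[m,1],[99,100]),np.percentile(J[m,0],[1,99]),np.median(z[m]))
m=(J[:,0]>-50)&(J[:,0]<44)&(J[:,1]<30)&(J[:,1]>-20)&(z>.075)&(z<.11);print('block top',np.percentile(J[m,1],[99,100]),np.percentile(J[m,0],[1,99]),np.median(z[m]))
E
```

```text
clock: 19.15
position: [0.5355, 0.0651, 0.1063]
ee_rot: [2.094, 2.341, -0.0]
force: [0.0, 0.5, -2.3]
width: 0.191
t19.15 p [0.5355 0.0651 0.1063] yaw x 96.37 zt [ 0.e+00 -3.e-04 -1.e+00] F [ 0.   0.5 -2.3] M [-0.08  0.04 -0.03] w 0.191
[0.36 0.17 3.43]
bar  [51.65648342 51.75737509] [15.1426712 43.667423 ] 0.03692190059379802
block top [6.39962372 6.67917426] [-27.29648975  23.42625288] 0.09251696500959553
```

View pics/w13.png

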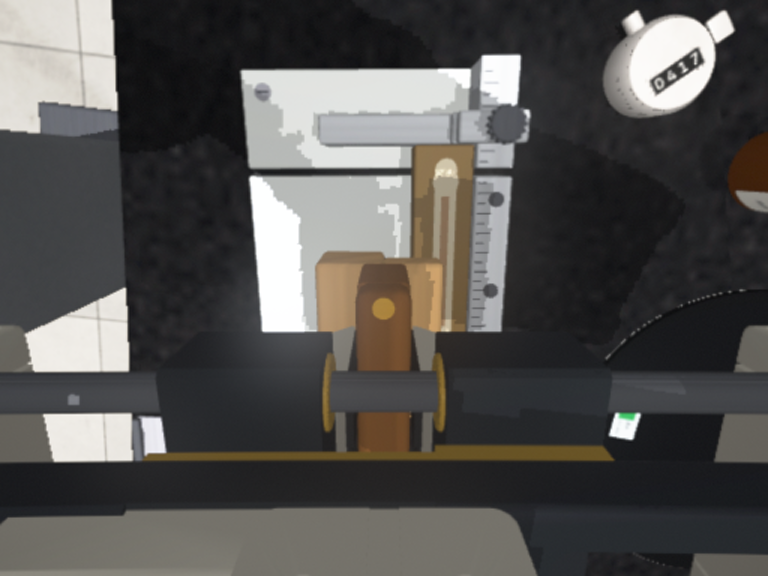

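```bash
python3 -m crank '[[[0.2,0,2],0,255],[[0,0,1.5],0,255],[[0,0,0.3],0,255],[[0,0,0],0,255],[[0,0,0],0,255]]'; python3 -m crank '[[[0,0.7,0],0,255],[[0,0.4,0],0,255],[[0,0,0],0,255],[[0,0,0],0,255]]'
python3 - <<'E'
from h import *
st()
E
```

```text
clock: 19.7
position: [0.5356, 0.0684, 0.0687]
ee_rot: [2.092, 2.343, 0.0]
force: [0.2, 0.3, -2.3]
width: 0.189
clock: 20.1
position: [0.5464, 0.07, 0.0684]
ee_rot: [2.092, 2.344, 0.0]
force: [-0.1, -0.8, -1.5]
width: 0.189
t20.10 p [0.5464 0.07   0.0684] yaw x 96.51 zt [ 1.e-04 -0.e+00 -1.e+00] F [-0.1 -0.8 -1.5] M [-0.07  0.04  0.01] w 0.189
```

```bash
python3 -m crank '[[[0,0.2,0],0,255],[[0,0,0],0,255]]';python3 -m crank '[[[0,0.15,0],0,255],[[0,0,0],0,255]]'
python3 - <<'E'
from h import *
st()
im,d=get_image('wrist');c=get_calibration('wrist');save('w14',im)
E
```

```text
clock: 20.3
position: [0.5484, 0.0703, 0.0684]
ee_rot: [2.092, 2.344, 0.0]
force: [0.9, -0.0, -2.1]
width: 0.189
clock: 20.5
position: [0.5499, 0.0704, 0.0684]
ee_rot: [2.092, 2.344, 0.0]
force: [-0.3, -0.3, -0.4]
width: 0.188
t20.50 p [0.5499 0.0704 0.0684] yaw x 96.50 zt [ 2.e-04  1.e-04 -1.e+00] F [-0.3 -0.3 -0.4] M [-0.1   0.03  0.01] w 0.188
```

View pics/w14.png

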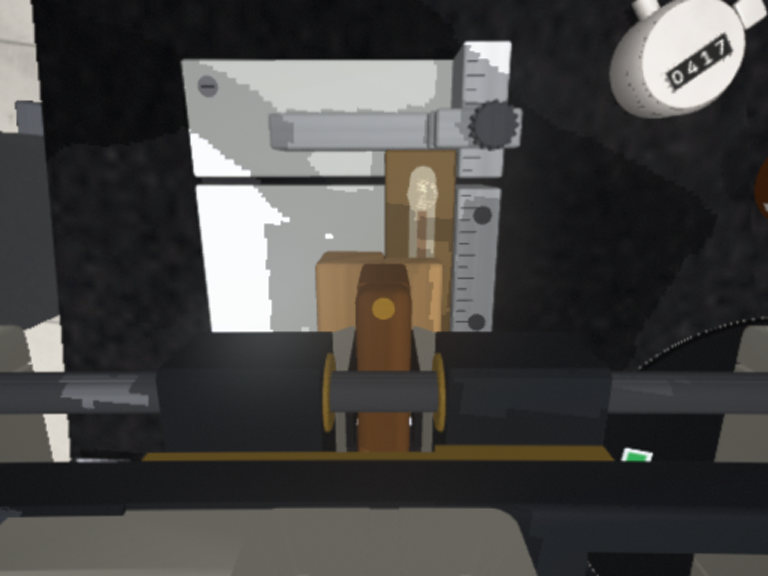

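```bash
python3 -m crank '[[[0,0,0.25],0,255],[[0,0,0],0,255]]';python3 -m crank '[[[0,0.1,0.1],0,255],[[0,0,0],0,255]]'; python3 -m crank '[[[0,0.07,0.07],0,255],[[0,0,0],0,255]]';python3 - <<'E'
from h import *
st()
E
```

```text
clock: 20.75
position: [0.5494, 0.0704, 0.0655]
ee_rot: [-2.092, -2.344, 0.001]
force: [0.8, -0.4, -2.3]
width: 0.19
clock: 20.95
position: [0.5503, 0.0704, 0.0646]
ee_rot: [-2.091, -2.343, 0.001]
force: [-1.3, 0.2, -1.4]
width: 0.186
clock: 21.15
position: [0.5504, 0.0705, 0.0646]
ee_rot: [-2.091, -2.342, 0.001]
force: [-6.7, -0.4, 10.9]
width: 0.191
t21.15 p [0.5504 0.0705 0.0646] yaw x 96.49 zt [-1.9e-03  8.0e-04 -1.0e+00] F [-6.7 -0.4 10.9] M [-0.12  1.69  0.05] w 0.191
```

```bash
python3 -m crank '[[[0,0.07,0.05],0,255],[[0,0,0],0,255]]'
python3 - <<'E'
from h import *
st()
E
python3 -m crank '[[[0,0.05,0.02],0,255],[[0,0,0],0,255],[[0,0,0],0,255]]'
python3 - <<'E'
from h import *
st()
im,d=get_image('wrist');c=get_calibration('wrist');save('w15',im)
P,u,v=cloud(c,d);J=toj(P)*1000;z=P[:,2]
m=(J[:,0]>0)&(J[:,0]<44)&(J[:,1]<60)&(J[:,1]>20)&(z>.032)&(z<.0395)
m&=(J[:,1]<52);print('bar ',np.percentile(J[m,0],[1,99]),np.median(z[m]))
k=(z>.034)&(z<.042)&(J[:,0]>-20)&(J[:,0]<10)&(J[:,1]>50)&(J[:,1]<72);print('stop',np.percentile(J[k,1],[0,1,99,100]))
m=(J[:,0]>-30)&(J[:,0]<44)&(J[:,1]<30)&(J[:,1]>-20)&(z>.045)&(z<.06);print('block top',np.percentile(J[m,1],[99,100]),np.percentile(J[m,0],[1,99]),np.median(z[m]))
im,d=get_image('scene');save('s15',im[110:260,130:330],4);im,d=get_image('top');save('t15',im[160:290,120:380],3)
st()
E
```

```text
clock: 21.35
position: [0.5504, 0.0705, 0.0645]
ee_rot: [-2.09, -2.341, 0.001]
force: [-12.3, 0.2, 21.2]
width: 0.189
t21.35 p [0.5504 0.0705 0.0645] yaw x 96.48 zt [-0.003   0.0015 -1.    ] F [-12.3   0.2  21.2] M [-0.17  2.68  0.05] w 0.189
clock: 21.65
position: [0.5505, 0.0705, 0.0645]
ee_rot: [-2.09, -2.34, 0.002]
force: [-15.0, -0.1, 26.1]
width: 0.188
t21.65 p [0.5505 0.0705 0.0645] yaw x 96.47 zt [-0.0036  0.0018 -1.    ] F [-15.   -0.1  26.1] M [-0.21  3.31  0.04] w 0.188
bar  [15.70184433 43.64635358] 0.036938653007741996
stop [53.61497633 53.647144   67.24411307 67.32800419]
block top [9.6122294  9.87124513] [-12.16011186  38.77406523] 0.05079931380603678
t21.80 p [0.5505 0.0705 0.0645] yaw x 96.48 zt [-0.0037  0.0017 -1.    ] F [-15.   -0.3  25.8] M [-0.16  3.31  0.03] w 0.193
```

View pics/w15.png

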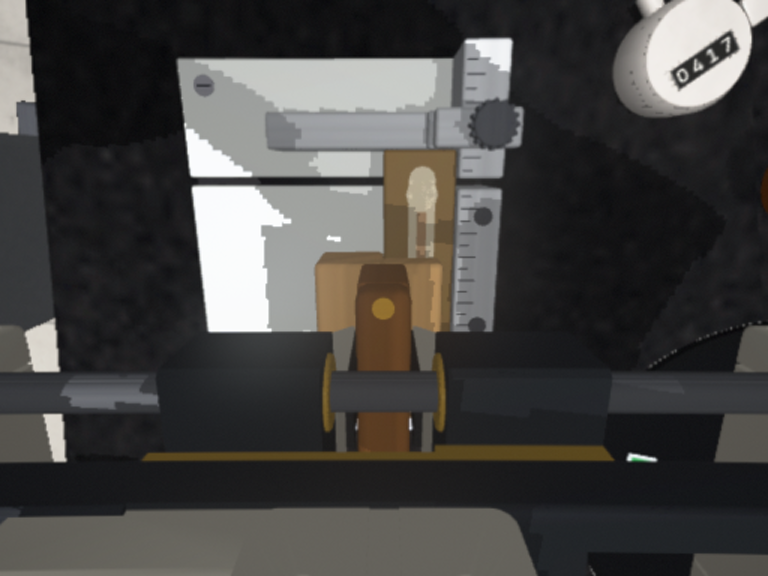

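View pics/s15.png

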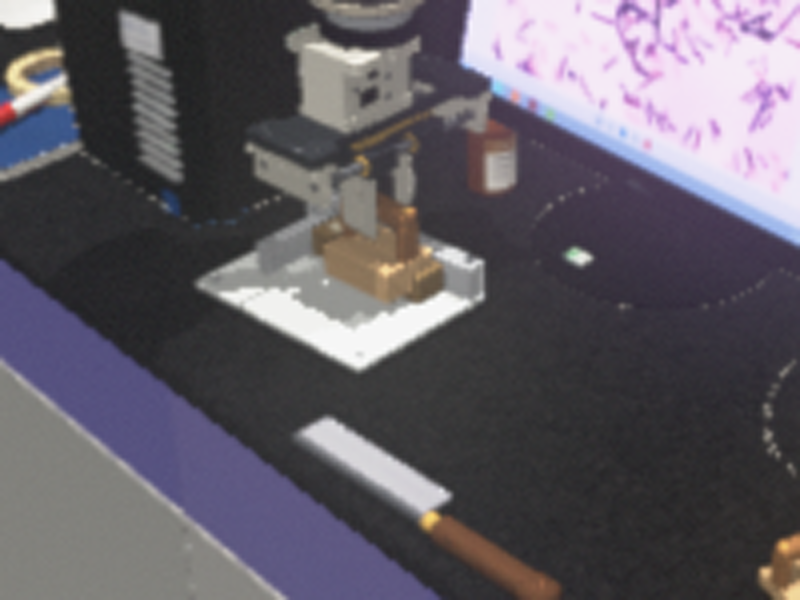

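View pics/t15.png

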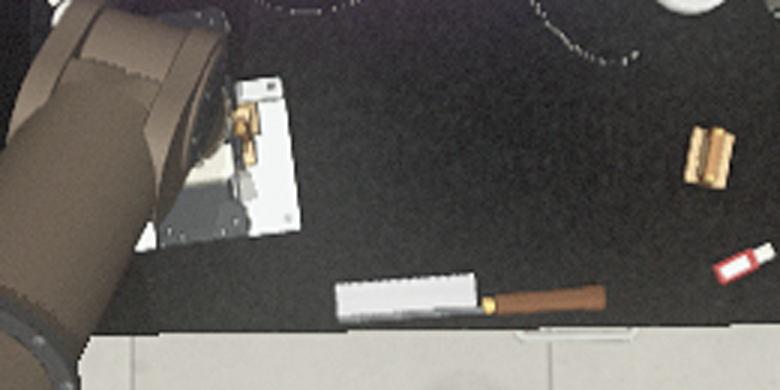

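Run:
```python
from h import *
st();workorder.sign_off()
```

```text
t21.80 p [0.5505 0.0705 0.0645] yaw x 96.48 zt [-0.0037  0.0017 -1.    ] F [-15.   -0.3  25.8] M [-0.16  3.31  0.03] w 0.193
the job is handed in; nothing more can be done
```

The resin bar is home in the jig and held there by the push block, and I handed the job in at 21.8 s of the 61 s allowed.

**What I did**
- I laid the bar on the bed with one end at the stop and let go of it. I then pushed it against the fence with the closed fingers (about 8 N) and nudged its end to the stop (about 9 N).
- I lifted the larger push block by its handle and hooked it over the bar's near top edge. It covers jig y of about -60 to +10 mm, so it is clear of the slot at 40 mm.
- The final slanting push is held at about 15 N toward the fence and 26 to 28 N down, still gripping.

**Last checks**
- The forces held steady between the last readings.
- The push block's top is at 50.8 mm, where 51 mm is expected when hooked.
- The bar's top is at 36.9 mm, where 37 mm is expected. Its near side is at about 15 mm in jig x, and no gap shows at the fence or the stop.
- The stop's face is at 53.6 mm in the jig's y, the same as before within my measuring error.
- The saw and the smaller look-alike block look undisturbed in the last pictures. I did not check the objective case and dishes again, but the arm did not go near them.

**What disagreed**
- My first jig measurement was taken while the arm was still settling and came out about 4 mm off along the fence. I measured again with the arm still and corrected it before placing the bar.
- The wrist camera and the tool position differ by about 1 to 1.6 mm in jig x, so I judged the final contacts by force.

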